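# Set the stone stage five clicks up and lock it

### The job

Set the height of the stone stage: turn the round black dial gently anticlockwise until it comes up against its bottom stop, without forcing it into the stop, then turn it clockwise exactly five clicks and let go. Then throw the lock lever right over to its other side, and leave the jar, the tray and the screwdriver where they are.

Things in the scene. Friction and masses are not known exactly. Their poses are not given: they have to be found in the camera images.
- unit: fixed grey housing 130 mm (x) by 290 mm (y) by 50 mm high, origin under its centre, z up. On its top: the dial in the middle, the brass stage 100 mm from it towards +y, the lock lever 108 mm from it towards -y.
- dial_centre (a point): point on the axis of the upright knurled black dial, at the height to grip it: 24 mm above the housing's top, 12 mm below the dial's top face. The dial is 46 mm across its ribs (43 mm where it is gripped), with no pointer. The point is fixed to the housing and has its axes.
- dial_foot (a point): foot of the dial's axis on the housing's top. Clockwise from above raises the stage, one click every 20 degrees, ten in all. Going over a click takes 0.12 to 0.15 N m; let go, the dial settles into the nearest. At click 0 a springy stop begins: 0.3 N m at 4 degrees into it, 0.5 at 9; let go there, it springs back to click 0. It starts at an unknown click from 2 to 6.
- stage (a joint): height in m of the brass stage disc (34 mm across) above its place at click 0. The dial lifts it 1 mm a click. Below zero the dial is being wound into its stop: past 0.5 mm below zero (10 degrees, some 0.55 N m) is forcing it. The reading is noisy by most of a click.
- lock_foot (a point): point on the housing's top under the lock lever, axes as the housing's. The lever is a steel rod pivoted 22 mm above this point on a small grey block (70 mm along x, 50 mm along y, 25 mm high), with a ball 26 mm across centred 50 mm from the pivot; it swings in the housing's x-z plane, from 29 degrees before upright to 29 degrees beyond, and moves with 1 to 2 N.
- lock_tip (a point): centre of the ball on the lock lever; moves with it
- lock (a joint): angle of the lock lever in rad: 0 leaning to the housing's -x (unlocked, as it starts), 1.0 leaning to +x (locked); it stays where it is left
- jar: bystander: amber jar with a steel cap, 48 mm across, 60 mm high, origin under its centre
- tray: bystander: low grey open tray 70 by 90 by 22 mm, origin under its centre
- driver: bystander: screwdriver 160 mm long lying on the bench, origin near the middle

How it is judged:
On the way, in this order (a step that is already met when the one before it is completed fails the run):
1. the dial is brought down to its bottom stop (value of joint stage below 0.00025 m), for 0.1 s.
2. the dial stands five clicks up and is let go, the lever still unlocked (value of joint stage between 0.0046 and 0.0054 m and contact force between the fingers and unit below 0.1 N and value of joint lock below 0.4 rad), for 0.3 s.
3. the lever is thrown over to the locked side (value of joint lock above 0.85 rad), for 0.2 s.
At the end, for the whole second after the job is handed in: the stage stands five clicks (5 mm, within 0.4 mm) above the stop, the lever is over on the locked side (above 0.85 rad), and jar, tray and screwdriver are within 20 mm of where they were (value of joint stage between 0.0046 and 0.0054 m and value of joint lock above 0.85 rad and distance of each of jar, tray, driver from where it was at the start of the episode below 0.02 m); the robot touches nothing.
It fails at once if the dial is forced into its stop (more than 10 degrees past click 0) (value of joint stage below -0.0005 m).
It fails at once if a bystander is knocked or moved (distance of any of jar, tray, driver from where it was at the start of the episode above 0.02 m).
It also fails if it takes over 72 s, if anything falls off the work surface, if the arm or the gripper's body presses on something with over 40 N, if the wrist force passes 120 N, or if a joint passes its speed limit or range.

### The arm

A 6-joint arm with a two-finger parallel gripper is mounted at the origin on the work surface. World frame = base frame: x ahead of the robot, y to its left, z up, the work surface at z = 0. Lengths are in m, angles in rad, forces in N, time in s.
With the tool pointing down it reaches from about 0.35 to 0.775 m from the base axis. Payload 5.5 kg.
Tool frame: the origin (TCP) lies midway between the tips of the shut fingers; the grasp point (between the pads) lies 19 mm behind it; z points along the fingers, y is the line along which they close (so a half turn about z gives the same grasp; the last joint's range is limited). The gripper opens to 85 mm and grips with 20 to 120 N. Pads are 22 mm wide; open, the fingers measure 114 mm over their backs; the gripper's body (76 mm by 85 mm) begins 54 mm behind the grasp point. The pads swing forward as they close: fully open they stand 13 mm farther back than shut.
Start: joints at [1.202, 0.313, 0.046, 1.304, 0, 1.431], TCP at [0.13, 0.56, 0.231] pointing down, gripper open.
Joint ranges: [-2.76, 2.76], [-0.86, 1.69], [-1.03, 1.26], [-2.2, 2.34], [-1.47, 1.5], [-3.14, 3.14]. Speed limits (rad/s): [2.57, 2.57, 3.14, 3.14, 3.14, 3.14].

### API

Orientations are given as a unit quaternion [w, x, y, z].
In Python, from workcell import env gives the robot as it stands. The module is installed in compiled form; this text tells all that it offers.
- The arm moves only by the tool servo_tool, never from a script. Its argument "increments" is a list of rows, each an object of numbers: "grip": the closure, from 0 (fully open) to 1 (shut); "x", "y", "z": the shift along the tool's x, y, z in mm; "roll": the turn about the tool's z in degrees. In form: [{"grip": .., "x": .., "y": .., "z": .., "roll": ..}, ...]. A call has 1 to 5 rows; each row shifts and turns the commanded pose from where the row before left it, along the tool's axes as they then stand; what a row does not reach is not made up. A row lasts 1/12 s, in which the tool goes at most 41.7 mm and 7.16 degrees, less where a joint would pass 70% of its speed; a pose out of reach is approached as far as the arm can. A call is refused whole if a number of a shift passes 41.7 or a number of a turn 7.16, either way. A call with a gripper value outside its range is refused whole. The fingers move at their own pace and stop on an object; "grip_force" is the grip in N (left out, the last holds). Time passes only in rows, so rows that do not move let the fingers close. It gives the time, the measured TCP pose, the force, the opening and the grip force at its end, in the units of the state.
- env.get_state(): the state, without advancing time (a new reading comes with each control period).
- env.read_camera(name): name is "side" or "top" or "wrist"; returns the picture (384x512x3 uint8, red, green, blue); there is no depth.
- env.get_calibration(name): a dict with "vertical_fov" (degrees; the focal length in pixels is half the picture's height over the tangent of half this angle, whatever the lens; pixels are square), "cx", "cy" (the principal point, pixels), "rvec" (rotation vector, rad) and "tvec" (3), from world to camera coordinates, as OpenCV has them; the wrist camera has in their place "tool_from_camera" (4x4, takes a point from camera to tool coordinates, whose origin is the TCP and whose axes are the flange's). Camera axes: x right, y down, z forward; pixel columns grow to the right and rows downward; lengths in m; the calibration is good to about 2 mm. A picture is of the moment at which its call begins: read the wrist's pose just before it. get_calibration takes no time and is no camera call.
- env.hand_in(): hands the job in; it is judged then, once.
The state is a dict: "clock": time; "joint_pos": joint angles; "qvel": joint speeds; "tau": joint torques, N m; "tcp_pos": TCP position; "orientation": TCP orientation; "wrist_force": force on the tool from outside, world axes, zero at the start; "ft_torque": the same for the moment, N m; "finger_gap": finger opening in m; "grip_force": force on a finger pad.
Only numpy, scipy, OpenCV 4.12 (cv2) and the standard library are available. Lean on these libraries where they do the work, as an engineer would, in place of code of your own. Each camera call takes 0.05 s, during which the arm holds its last target. There are 200 camera calls.

## Working session

There is one attempt and no reset: what is moved stays moved. The work goes in short steps, Python scripts to look and compute and a tool call to move; the robot and the scene stay as the last step left them, time stands still between calls to the robot, and variables do not carry over. Pictures are saved under pics/ and viewed, at most 10 in all, crops included, and the job is handed in when it is done.

Besides the shell and the picture viewer there is one more tool, called after ">>>" as a command line: name --argument value ..., lists and objects as JSON in quotes. servo_tool: Moves the arm, as the interface text tells. Its arguments: {"type":"object","properties":{"increments":{"type":"array"},"grip_force":{"type":"number"}},"required":["increments"]}

```bash
mkdir -p pics
python3 - <<'E'
from workcell import env
import cv2
print(env.get_state())
for n in ("top","side"):
    print(n,env.get_calibration(n)); cv2.imwrite(f"pics/{n}0.png",env.read_camera(n)[:,:,::-1])
print(env.get_calibration("wrist"))
E
```

```text
{'clock': 0.0, 'joint_pos': array([ 1.20240439e+00,  3.14011683e-01,  4.49707788e-02,  1.30363188e+00,
       -4.13042740e-05,  1.43120529e+00]), 'qvel': array([-1.31796295e-03,  1.52184364e-03,  6.47620904e-05,  2.43805493e-04,
       -1.72840639e-04, -8.76538418e-04]), 'tau': array([ 1.19504821e-03, -4.80623531e+01,  2.98534012e+01,  1.90199038e-02,
        3.15645877e-06,  1.73159987e-05]), 'tcp_pos': array([0.13023921, 0.55951113, 0.23039913]), 'orientation': array([-2.15758015e-04,  1.14151010e-01,  9.93462967e-01, -9.13314719e-04]), 'wrist_force': array([-0.1557479 ,  0.92455   , -0.99932398]), 'ft_torque': array([-0.00031315,  0.04708567, -0.00240602]), 'grip_force': 0.0, 'finger_gap': 0.08511064496595763}
top {'vertical_fov': 57.13187512044504, 'cx': 256.6150187768774, 'cy': 194.60003364145197, 'rvec': array([ 2.14199642, -2.1414733 ,  0.10201961]), 'tvec': array([0.0928278 , 0.6374    , 0.78682577])}
side {'vertical_fov': 43.49800365583551, 'cx': 250.11486351938527, 'cy': 192.56145509570234, 'rvec': array([ 0.9002177 , -2.44897418,  1.12509831]), 'tvec': array([0.54423512, 0.30266862, 0.65654408])}
{'vertical_fov': 64.27910165693986, 'cx': 252.05376992605068, 'cy': 184.84747883386507, 'tool_from_camera': array([[-3.25944344e-04, -9.53750772e-01, -3.00598335e-01,
         7.75164357e-02],
       [ 9.99999941e-01, -3.43773943e-04,  6.42165588e-06,
        -1.67638057e-04],
       [-1.09462534e-04, -3.00598315e-01,  9.53750827e-01,
        -1.43236509e-01],
       [ 0.00000000e+00,  0.00000000e+00,  0.00000000e+00,
         1.00000000e+00]])}
```

View pics/top0.png

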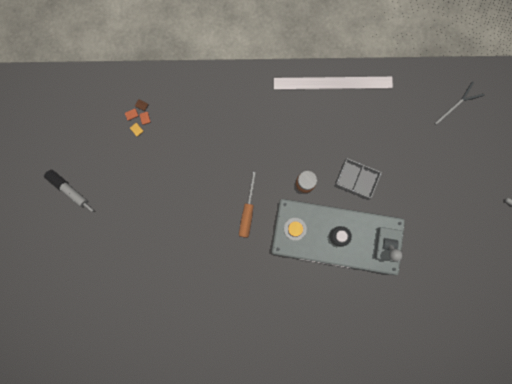

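View pics/side0.png

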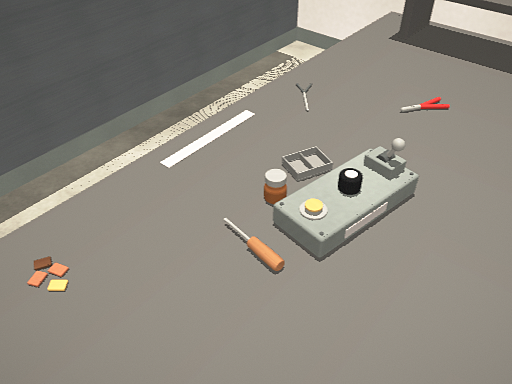

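```bash
cat > h.py <<'E'
from workcell import env
import numpy as np, cv2
from scipy.spatial.transform import Rotation as R
def K(c): 
    f=192/np.tan(np.radians(c["vertical_fov"]/2)); return np.array([[f,0,c["cx"]],[0,f,c["cy"]],[0,0,1]])
def pose(n,st=None):
    c=env.get_calibration(n)
    if n!="wrist":
        M=np.eye(4); M[:3,:3]=R.from_rotvec(c["rvec"]).as_matrix(); M[:3,3]=c["tvec"]; return K(c),np.linalg.inv(M)
    T=np.eye(4); T[:3,:3]=R.from_quat(st["orientation"],scalar_first=True).as_matrix(); T[:3,3]=st["tcp_pos"]
    return K(c),T@c["tool_from_camera"]
def back(n,uv,z,st=None):
    k,P=pose(n,st); d=P[:3,:3]@np.linalg.inv(k)@[*uv,1]; o=P[:3,3]; return o+d*(z-o[2])/d[2]
def proj(n,X,st=None):
    k,P=pose(n,st); q=k@(np.linalg.inv(P)@[*X,1])[:3]; return q[:2]/q[2]
def toolvec(st,X):
    return R.from_quat(st["orientation"],scalar_first=True).inv().apply(np.array(X)-st["tcp_pos"])
E
python3 - <<'E'
from h import *
for l,uv,z in [("c1",(278,202),.05),("c2",(404,218),.05),("c3",(400,273),.05),("c4",(273,257),.05),("dial",(342,237),.086),("stage",(295,229),.06),("ball",(396,256),.115),("jar",(307,180),.06),("tray",(359,179),.02),("drv",(248,205),.01)]: print(l,back("top",uv,z).round(3))
d=back("top",(342,237),.086)
print(proj("side",d), "vs side 351,174")
E
```

```text
c1 [0.619 0.043 0.05 ]
c2 [ 0.582 -0.243  0.05 ]
c3 [ 0.459 -0.228  0.05 ]
c4 [0.493 0.055 0.05 ]
dial [ 0.539 -0.094  0.086]
stage [0.556 0.005 0.06 ]
ball [ 0.5   -0.198  0.115]
jar [ 0.669 -0.023  0.06 ]
tray [ 0.677 -0.152  0.02 ]
drv [0.616 0.115 0.01 ]
[352.17523909 174.79331456] vs side 351,174
```

>>> servo_tool --increments '[{"grip":0,"x":-27,"y":-27,"z":0,"roll":0},{"grip":0,"x":-27,"y":-27,"z":0,"roll":0},{"grip":0,"x":-27,"y":-27,"z":0,"roll":0},{"grip":0,"x":-27,"y":-27,"z":0,"roll":0},{"grip":0,"x":-27,"y":-27,"z":0,"roll":0}]' --grip_force 40

```text
clock: 0.52
tcp_pos: [0.2315, 0.3962, 0.2308]
orientation: [-0.0, 0.114, 0.994, -0.0]
wrist_force: [1.6, -0.5, 0.3]
finger_gap: 0.0854
grip_force: 0.0
```

>>> servo_tool --increments '[{"grip":0,"x":-27,"y":-27,"z":0,"roll":0},{"grip":0,"x":-27,"y":-27,"z":0,"roll":0},{"grip":0,"x":-27,"y":-27,"z":0,"roll":0},{"grip":0,"x":-27,"y":-27,"z":0,"roll":0},{"grip":0,"x":-27,"y":-27,"z":0,"roll":0}]'

```text
clock: 0.93
tcp_pos: [0.3324, 0.2341, 0.2312]
orientation: [-0.0, 0.114, 0.993, 0.0]
wrist_force: [0.4, -0.3, -0.7]
finger_gap: 0.0853
grip_force: 0.0
```

>>> servo_tool --increments '[{"grip":0,"x":-27,"y":-27,"z":0,"roll":0},{"grip":0,"x":-27,"y":-27,"z":0,"roll":0},{"grip":0,"x":-27,"y":-27,"z":0,"roll":0},{"grip":0,"x":-27,"y":-27,"z":0,"roll":0},{"grip":0,"x":-27,"y":-27,"z":0,"roll":0}]'

```text
clock: 1.35
tcp_pos: [0.4334, 0.0719, 0.2311]
orientation: [-0.0, 0.114, 0.993, 0.0]
wrist_force: [0.8, 1.6, -0.8]
finger_gap: 0.0854
grip_force: 0.0
```

>>> servo_tool --increments '[{"grip":0,"x":-27,"y":-27,"z":0,"roll":0},{"grip":0,"x":-27,"y":-27,"z":0,"roll":0},{"grip":0,"x":-27,"y":-27,"z":0,"roll":0},{"grip":0,"x":-27,"y":-27,"z":0,"roll":0},{"grip":0,"x":0,"y":0,"z":0,"roll":0}]'

```text
clock: 1.77
tcp_pos: [0.517, -0.0614, 0.2302]
orientation: [0.001, 0.117, 0.993, -0.001]
wrist_force: [0.8, -0.5, 0.1]
finger_gap: 0.0857
grip_force: 0.0
```

Run:
```python
from h import *
st=env.get_state(); im=env.read_camera("wrist"); cv2.imwrite("pics/w1.png",im[:,:,::-1])
print(st, toolvec(st,[.539,-.094,.086])*1000, proj("wrist",[.539,-.094,.086],st))
```

```text
{'clock': 1.7667, 'joint_pos': array([-0.27154748,  0.20646077, -0.09810692,  1.26419307, -0.00158867,
       -0.0371968 ]), 'qvel': array([ 0.06335726, -0.04892031, -0.06935003,  0.04919462,  0.03941083,
        0.06720975]), 'tau': array([ -1.70936767, -41.61115766,  29.66600955,   0.34904673,
        -0.2140976 ,  -0.49330909]), 'tcp_pos': array([ 0.51699121, -0.06139532,  0.23022961]), 'orientation': array([ 8.83544110e-04,  1.16908092e-01,  9.93141899e-01, -9.41384331e-04]), 'wrist_force': array([ 0.75794992, -0.4843467 ,  0.12581772]), 'ft_torque': array([-0.01857856, -0.05027572, -0.06659219]), 'grip_force': 0.0, 'finger_gap': 0.08567976829740141} [-28.69344234 -26.36272272 144.33060894] [225.91379402 199.68318685]
```

View pics/w1.png

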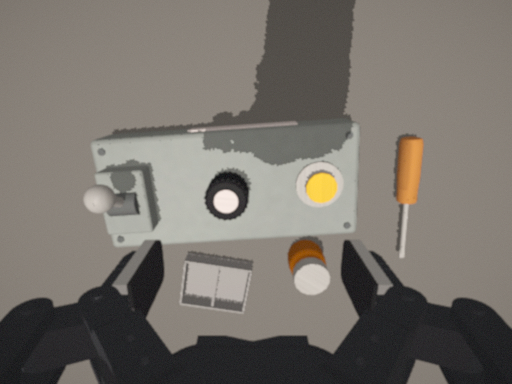

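>>> servo_tool --increments '[{"grip":0,"x":-15,"y":-13,"z":20,"roll":0},{"grip":0,"x":-14,"y":-13,"z":30,"roll":0},{"grip":0,"x":0,"y":0,"z":30,"roll":0},{"grip":0,"x":0,"y":0,"z":10,"roll":0},{"grip":0,"x":0,"y":0,"z":0,"roll":0}]'

```text
clock: 2.23
tcp_pos: [0.5328, -0.0861, 0.1382]
orientation: [-0.004, 0.114, 0.993, 0.001]
wrist_force: [-0.5, 1.0, 0.2]
finger_gap: 0.0855
grip_force: 0.0
```

Run:
```python
from h import *
st=env.get_state(); im=env.read_camera("wrist"); cv2.imwrite("pics/w2.png",im[:,:,::-1])
print(st["tcp_pos"],st["orientation"],st["ft_torque"],st["wrist_force"], toolvec(st,[.539,-.094,.086])*1000, proj("wrist",[.539,-.094,.086],st),proj("wrist",[.501,-.198,.116],st))
```

```text
[ 0.53284126 -0.08605793  0.13817701] [-3.75898027e-03  1.13812578e-01  9.93494679e-01  9.43510044e-04] [-0.00846308  0.02957686 -0.01759315] [-0.52699271  0.97687412  0.20746868] [-8.19593394 -6.39667301 52.10908062] [243.08307957 218.03893349] [ 54.20702621 217.22494615]
```

View pics/w2.png

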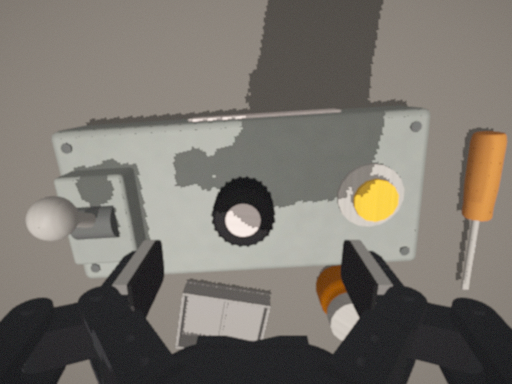

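>>> servo_tool --increments '[{"grip":0,"x":0,"y":0,"z":10,"roll":0},{"grip":0,"x":0,"y":0,"z":0,"roll":0},{"grip":0,"x":0,"y":0,"z":0,"roll":0},{"grip":0,"x":0,"y":0,"z":0,"roll":0}]'

```text
clock: 2.62
tcp_pos: [0.5366, -0.0877, 0.1324]
orientation: [0.001, 0.114, 0.993, -0.0]
wrist_force: [0.1, -0.5, 0.2]
finger_gap: 0.0856
grip_force: 0.0
```

Run:
```python
from h import *
st=env.get_state()
print(st["tcp_pos"],st["orientation"],st["ft_torque"],st["wrist_force"],st["qvel"].round(4), toolvec(st,[.5395,-.094,.053])*1000)
```

```text
[ 0.53660094 -0.08767561  0.13243026] [ 8.98297796e-04  1.13921038e-01  9.93489395e-01 -1.08403264e-04] [ 6.71285578e-05  3.48552221e-02 -5.45529001e-03] [ 0.05114317 -0.45760655  0.24301892] [-0.0012  0.0021  0.001  -0.0026  0.0008 -0.0002] [-4.11164563 -5.50315606 79.43788491]
```

>>> servo_tool --increments '[{"grip":0,"x":-4,"y":-5.5,"z":10,"roll":0},{"grip":0,"x":0,"y":0,"z":20,"roll":0},{"grip":0,"x":0,"y":0,"z":20,"roll":0},{"grip":0,"x":0,"y":0,"z":20,"roll":0},{"grip":0,"x":0,"y":0,"z":9,"roll":0}]'

```text
clock: 3.03
tcp_pos: [0.5375, -0.0941, 0.0497]
orientation: [-0.001, 0.114, 0.993, 0.0]
wrist_force: [-0.3, -0.1, 0.1]
finger_gap: 0.0851
grip_force: 0.0
```

>>> servo_tool --increments '[{"grip":0,"x":0,"y":0,"z":0,"roll":0},{"grip":0.3,"x":0,"y":0,"z":0,"roll":0},{"grip":0.35,"x":0,"y":0,"z":0,"roll":0},{"grip":0.4,"x":0,"y":0,"z":0,"roll":0},{"grip":0.4,"x":0,"y":0,"z":0,"roll":0}]' --grip_force 30

```text
clock: 3.45
tcp_pos: [0.5397, -0.0944, 0.0535]
orientation: [0.001, 0.114, 0.993, -0.0]
wrist_force: [-1.2, 0.2, 0.4]
finger_gap: 0.0513
grip_force: 0.0
```

Run:
```python
from h import *
st=env.get_state()
print(st["tcp_pos"],st["ft_torque"],st["wrist_force"],st["finger_gap"], toolvec(st,[.5395,-.094,.053])*1000)
cv2.imwrite("pics/w3.png",env.read_camera("wrist")[:,:,::-1])
```

```text
[ 0.53968838 -0.09440394  0.05347708] [ 0.01740702 -0.02573254  0.0416591 ] [-1.17802669  0.16266649  0.38339114] 0.051315402558252704 [0.27617302 0.3507448  0.47641307]
```

View pics/w3.png

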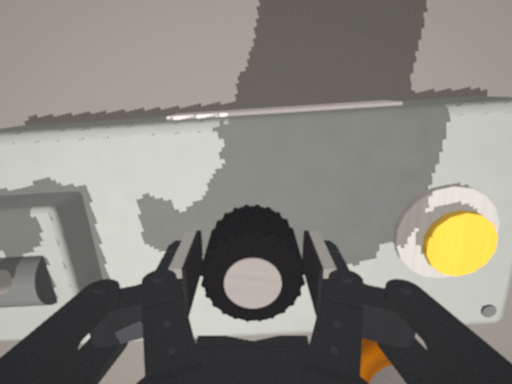

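>>> servo_tool --increments '[{"grip":0.6,"x":0,"y":0,"z":0,"roll":0},{"grip":0.8,"x":0,"y":0,"z":0,"roll":0},{"grip":1,"x":0,"y":0,"z":0,"roll":0},{"grip":1,"x":0,"y":0,"z":0,"roll":0},{"grip":1,"x":0,"y":0,"z":0,"roll":0}]' --grip_force 50

```text
clock: 3.92
tcp_pos: [0.5393, -0.0942, 0.0533]
orientation: [0.001, 0.114, 0.993, -0.0]
wrist_force: [-2.3, 0.1, 5.6]
finger_gap: 0.0416
grip_force: 50.0
```

```bash
cat > s.py <<'E'
from h import *
import json,os
st=env.get_state(); x=R.from_quat(st["orientation"],scalar_first=True).as_matrix()[:,0]
print("t",st["clock"],"tcp",st["tcp_pos"].round(4),"yaw",np.degrees(np.arctan2(x[1],x[0])).round(2),"T",st["ft_torque"].round(3),"F",st["wrist_force"].round(1),"gap",round(st["finger_gap"],4),"gf",round(st["grip_force"],1),"q6",st["joint_pos"][5].round(3),"tau6",st["tau"][5].round(3))
E
python3 s.py
```

```text
t 3.9167 tcp [ 0.5393 -0.0942  0.0533] yaw 166.9 T [ 0.102  0.194 -0.034] F [-2.3  0.1  5.6] gap 0.0416 gf 50.0 q6 -0.091 tau6 0.006
```

>>> servo_tool --increments '[{"grip":1,"roll":-4,"x":0,"y":0,"z":0},{"grip":1,"roll":-1,"x":0,"y":0,"z":0},{"grip":1,"roll":0,"x":0,"y":0,"z":0},{"grip":1,"roll":0,"x":0,"y":0,"z":0}]'

```text
clock: 4.25
tcp_pos: [0.5393, -0.0943, 0.0533]
orientation: [0.001, 0.071, 0.997, -0.0]
wrist_force: [-0.7, 0.9, 6.8]
finger_gap: 0.0416
grip_force: 50.1
```

```bash
python3 s.py
```

```text
t 4.25 tcp [ 0.5393 -0.0943  0.0533] yaw 171.89 T [0.081 0.187 0.012] F [-0.7  0.9  6.8] gap 0.0416 gf 50.1 q6 -0.178 tau6 -0.067
```

>>> servo_tool --increments '[{"grip":1,"roll":-5,"x":0,"y":0,"z":0},{"grip":1,"roll":-5,"x":0,"y":0,"z":0},{"grip":1,"roll":-5,"x":0,"y":0,"z":0},{"grip":1,"roll":-5,"x":0,"y":0,"z":0},{"grip":1,"roll":0,"x":0,"y":0,"z":0}]'

```text
clock: 4.67
tcp_pos: [0.5393, -0.0947, 0.0533]
orientation: [0.001, -0.105, 0.994, -0.001]
wrist_force: [-1.7, -1.7, 5.5]
finger_gap: 0.0413
grip_force: 50.1
```

```bash
python3 s.py
```

```text
t 4.6667 tcp [ 0.5393 -0.0947  0.0533] yaw -167.92 T [-0.183  0.277 -0.05 ] F [-1.7 -1.7  5.5] gap 0.0413 gf 50.1 q6 -0.531 tau6 -0.827
```

>>> servo_tool --increments '[{"grip":1,"roll":-5,"x":0,"y":0,"z":0},{"grip":1,"roll":-5,"x":0,"y":0,"z":0},{"grip":1,"roll":-5,"x":0,"y":0,"z":0},{"grip":1,"roll":0,"x":0,"y":0,"z":0},{"grip":1,"roll":0,"x":0,"y":0,"z":0}]'

```text
clock: 5.08
tcp_pos: [0.5394, -0.095, 0.0533]
orientation: [0.001, -0.232, 0.973, -0.001]
wrist_force: [-1.2, -2.9, 4.8]
finger_gap: 0.0418
grip_force: 50.2
```

```bash
python3 s.py
```

```text
t 5.0833 tcp [ 0.5394 -0.095   0.0533] yaw -153.21 T [-0.349  0.277  0.083] F [-1.2 -2.9  4.8] gap 0.0418 gf 50.2 q6 -0.788 tau6 -0.067
```

>>> servo_tool --increments '[{"grip":1,"roll":-3,"x":0,"y":0,"z":0},{"grip":1,"roll":-1,"x":0,"y":0,"z":0},{"grip":1,"roll":0,"x":0,"y":0,"z":0},{"grip":1,"roll":0,"x":0,"y":0,"z":0}]'

```text
clock: 5.42
tcp_pos: [0.5394, -0.0951, 0.0533]
orientation: [0.001, -0.265, 0.964, -0.001]
wrist_force: [-1.2, -2.2, 5.0]
finger_gap: 0.0416
grip_force: 50.1
```

```bash
python3 s.py
```

```text
t 5.4167 tcp [ 0.5394 -0.0951  0.0533] yaw -149.24 T [-0.432  0.284 -0.065] F [-1.2 -2.2  5. ] gap 0.0416 gf 50.1 q6 -0.857 tau6 -0.09
```

```bash
cat > m.py <<'E'
from h import *
import sys
n=int(sys.argv[1]) if len(sys.argv)>1 else 6
T=[];u=[]
for i in range(n):
    env.read_camera("top"); st=env.get_state(); T.append(st["ft_torque"][2]); u.append(st["tau"][5])
T=np.array(T); print("Tz",T.round(3),"mean",T.mean().round(3),"tau6",np.mean(u).round(3))
E
python3 m.py 8; python3 s.py
```

```text
Tz [-0.11  -0.111 -0.011 -0.04  -0.061 -0.1   -0.091 -0.064] mean -0.074 tau6 -0.072
t 5.8167 tcp [ 0.5395 -0.0951  0.0534] yaw -149.25 T [-0.465  0.302 -0.064] F [-0.4 -2.4  6.4] gap 0.0417 gf 50.1 q6 -0.857 tau6 -0.071
```

>>> servo_tool --increments '[{"grip":1,"roll":-5,"x":0,"y":0,"z":0},{"grip":1,"roll":-5,"x":0,"y":0,"z":0},{"grip":1,"roll":-5,"x":0,"y":0,"z":0},{"grip":1,"roll":0,"x":0,"y":0,"z":0},{"grip":1,"roll":0,"x":0,"y":0,"z":0}]'

```text
clock: 6.23
tcp_pos: [0.5397, -0.0953, 0.0534]
orientation: [0.0, -0.389, 0.921, -0.002]
wrist_force: [-1.1, -4.8, 6.2]
finger_gap: 0.0419
grip_force: 50.2
```

```bash
python3 m.py 4;python3 s.py
```

```text
Tz [0.05  0.154 0.137 0.116] mean 0.114 tau6 0.134
t 6.4333 tcp [ 0.5396 -0.0953  0.0533] yaw -134.29 T [-0.6    0.215  0.116] F [-0.9 -4.4  4.7] gap 0.0418 gf 50.2 q6 -1.118 tau6 0.14
```

>>> servo_tool --increments '[{"grip":1,"roll":-3,"x":0,"y":0,"z":0},{"grip":1,"roll":-2,"x":0,"y":0,"z":0},{"grip":1,"roll":0,"x":0,"y":0,"z":0},{"grip":1,"roll":0,"x":0,"y":0,"z":0}]'

```text
clock: 6.77
tcp_pos: [0.5397, -0.0954, 0.0534]
orientation: [0.0, -0.428, 0.904, -0.002]
wrist_force: [-0.2, -4.2, 4.8]
finger_gap: 0.0419
grip_force: 50.1
```

```bash
python3 m.py 4;python3 s.py
```

```text
Tz [-0.054 -0.099 -0.044 -0.056] mean -0.063 tau6 -0.057
t 6.9667 tcp [ 0.5397 -0.0954  0.0533] yaw -129.32 T [-0.664  0.137 -0.056] F [ 0.2 -4.8  5. ] gap 0.0418 gf 50.1 q6 -1.205 tau6 -0.055
```

>>> servo_tool --increments '[{"grip":1,"roll":-5,"x":0,"y":0,"z":0},{"grip":1,"roll":-5,"x":0,"y":0,"z":0},{"grip":1,"roll":-5,"x":0,"y":0,"z":0},{"grip":1,"roll":-2,"x":0,"y":0,"z":0},{"grip":1,"roll":0,"x":0,"y":0,"z":0}]'

```text
clock: 7.38
tcp_pos: [0.54, -0.0957, 0.0533]
orientation: [0.0, -0.557, 0.83, -0.002]
wrist_force: [0.7, -5.1, 5.6]
finger_gap: 0.0415
grip_force: 50.0
```

```bash
python3 m.py 4;python3 s.py
```

```text
Tz [-0.075 -0.097 -0.088 -0.076] mean -0.084 tau6 -0.097
t 7.5833 tcp [ 0.54   -0.0956  0.0534] yaw -112.35 T [-0.931  0.095 -0.076] F [ 0.5 -4.8  4.8] gap 0.0416 gf 50.0 q6 -1.501 tau6 -0.062
```

>>> servo_tool --increments '[{"grip":1,"roll":-3,"x":0,"y":0,"z":0},{"grip":1,"roll":-1,"x":0,"y":0,"z":0},{"grip":1,"roll":0,"x":0,"y":0,"z":0},{"grip":1,"roll":0,"x":0,"y":0,"z":0}]'

```text
clock: 7.92
tcp_pos: [0.5401, -0.0957, 0.0534]
orientation: [0.0, -0.585, 0.811, -0.002]
wrist_force: [0.2, -5.2, 4.9]
finger_gap: 0.0415
grip_force: 50.0
```

```bash
python3 m.py 4;python3 s.py
```

```text
Tz [-0.089 -0.071 -0.047 -0.076] mean -0.071 tau6 -0.06
t 8.1167 tcp [ 0.5401 -0.0957  0.0534] yaw -108.35 T [-0.925  0.064 -0.076] F [ 0.7 -5.3  4.7] gap 0.0418 gf 50.0 q6 -1.571 tau6 -0.059
```

>>> servo_tool --increments '[{"grip":1,"roll":-5,"x":0,"y":0,"z":0},{"grip":1,"roll":-5,"x":0,"y":0,"z":0},{"grip":1,"roll":-4,"x":0,"y":0,"z":0},{"grip":1,"roll":-2,"x":0,"y":0,"z":0},{"grip":1,"roll":0,"x":0,"y":0,"z":0}]'

```text
clock: 8.53
tcp_pos: [0.5405, -0.0957, 0.0534]
orientation: [0.0, -0.693, 0.721, -0.002]
wrist_force: [1.1, -5.0, 4.2]
finger_gap: 0.0415
grip_force: 50.0
```

```bash
python3 m.py 4;python3 s.py
```

```text
Tz [-0.048 -0.036 -0.033 -0.108] mean -0.056 tau6 -0.099
t 8.7333 tcp [ 0.5405 -0.0958  0.0534] yaw -92.35 T [-0.999 -0.125 -0.108] F [ 1.9 -5.6  4.2] gap 0.0415 gf 50.0 q6 -1.85 tau6 -0.067
```

>>> servo_tool --increments '[{"grip":1,"roll":-3,"x":0,"y":0,"z":0},{"grip":1,"roll":-1,"x":0,"y":0,"z":0},{"grip":1,"roll":0,"x":0,"y":0,"z":0},{"grip":1,"roll":0,"x":0,"y":0,"z":0}]'

```text
clock: 9.07
tcp_pos: [0.5405, -0.0957, 0.0534]
orientation: [-0.0, 0.717, -0.697, 0.002]
wrist_force: [2.8, -5.1, 3.9]
finger_gap: 0.0417
grip_force: 50.0
```

```bash
python3 m.py 4;python3 s.py
```

```text
Tz [-0.291 -0.302 -0.216 -0.273] mean -0.271 tau6 -0.28
t 9.2667 tcp [ 0.5406 -0.0958  0.0534] yaw -88.38 T [-0.988 -0.197 -0.273] F [ 2.2 -5.4  3.3] gap 0.0416 gf 50.0 q6 -1.92 tau6 -0.279
```

>>> servo_tool --increments '[{"grip":1,"roll":5,"x":0,"y":0,"z":0},{"grip":1,"roll":5,"x":0,"y":0,"z":0},{"grip":1,"roll":5,"x":0,"y":0,"z":0},{"grip":1,"roll":5,"x":0,"y":0,"z":0},{"grip":1,"roll":5,"x":0,"y":0,"z":0}]'

```text
clock: 9.68
tcp_pos: [0.54, -0.0956, 0.0534]
orientation: [0.0, -0.548, 0.837, -0.002]
wrist_force: [0.1, -4.8, 6.3]
finger_gap: 0.0414
grip_force: 50.5
```

>>> servo_tool --increments '[{"grip":1,"roll":5,"x":0,"y":0,"z":0},{"grip":1,"roll":5,"x":0,"y":0,"z":0},{"grip":1,"roll":5,"x":0,"y":0,"z":0},{"grip":1,"roll":5,"x":0,"y":0,"z":0},{"grip":1,"roll":5,"x":0,"y":0,"z":0}]'

```text
clock: 10.1
tcp_pos: [0.5396, -0.0952, 0.0533]
orientation: [0.0, -0.354, 0.935, -0.001]
wrist_force: [-1.5, -5.1, 7.0]
finger_gap: 0.0417
grip_force: 50.6
```

>>> servo_tool --increments '[{"grip":1,"roll":5,"x":0,"y":0,"z":0},{"grip":1,"roll":5,"x":0,"y":0,"z":0},{"grip":1,"roll":5,"x":0,"y":0,"z":0},{"grip":1,"roll":5,"x":0,"y":0,"z":0},{"grip":1,"roll":5,"x":0,"y":0,"z":0}]'

```text
clock: 10.52
tcp_pos: [0.5393, -0.0948, 0.0533]
orientation: [0.001, -0.143, 0.99, -0.001]
wrist_force: [-1.8, -2.9, 6.9]
finger_gap: 0.0413
grip_force: 50.6
```

>>> servo_tool --increments '[{"grip":1,"roll":5,"x":0,"y":0,"z":0},{"grip":1,"roll":5,"x":0,"y":0,"z":0},{"grip":1,"roll":5,"x":0,"y":0,"z":0},{"grip":1,"roll":5,"x":0,"y":0,"z":0},{"grip":1,"roll":5,"x":0,"y":0,"z":0}]'

```text
clock: 10.93
tcp_pos: [0.5393, -0.0943, 0.0533]
orientation: [0.001, 0.074, 0.997, -0.0]
wrist_force: [-2.3, -0.8, 7.7]
finger_gap: 0.0417
grip_force: 50.6
```

>>> servo_tool --increments '[{"grip":1,"roll":4,"x":0,"y":0,"z":0},{"grip":1,"roll":1,"x":0,"y":0,"z":0},{"grip":1,"roll":0,"x":0,"y":0,"z":0}]'

```text
clock: 11.18
tcp_pos: [0.5393, -0.0941, 0.0533]
orientation: [0.001, 0.116, 0.993, -0.0]
wrist_force: [-1.4, -1.0, 7.8]
finger_gap: 0.0417
grip_force: 50.6
```

```bash
python3 m.py 6;python3 s.py
```

```text
Tz [ 0.035 -0.013 -0.023  0.033 -0.051 -0.016] mean -0.006 tau6 0.01
t 11.4833 tcp [ 0.5393 -0.0942  0.0533] yaw 166.71 T [-0.163  0.259 -0.016] F [-0.7 -1.4  7.6] gap 0.0418 gf 50.6 q6 -0.088 tau6 -0.002
```

>>> servo_tool --increments '[{"grip":0.6,"roll":0,"x":0,"y":0,"z":0},{"grip":0.3,"roll":0,"x":0,"y":0,"z":0},{"grip":0.2,"roll":0,"x":0,"y":0,"z":0},{"grip":0,"roll":0,"x":0,"y":0,"z":0},{"grip":0,"roll":0,"x":0,"y":0,"z":0}]'

```text
clock: 11.9
tcp_pos: [0.5384, -0.0938, 0.0519]
orientation: [-0.0, 0.114, 0.993, 0.0]
wrist_force: [-1.2, 0.2, 0.2]
finger_gap: 0.0852
grip_force: 0.0
```

>>> servo_tool --increments '[{"grip":0,"roll":0,"x":0,"y":0,"z":0},{"grip":0,"roll":0,"x":0,"y":0,"z":0},{"grip":0,"roll":0,"x":0,"y":0,"z":0},{"grip":0,"roll":0,"x":0,"y":0,"z":-20},{"grip":0,"roll":0,"x":0,"y":0,"z":-30}]'

```text
clock: 12.32
tcp_pos: [0.5361, -0.0932, 0.0998]
orientation: [-0.003, 0.114, 0.993, 0.001]
wrist_force: [0.1, -0.8, 0.3]
finger_gap: 0.0856
grip_force: 0.0
```

>>> servo_tool --increments '[{"grip":0,"roll":0,"x":0,"y":0,"z":-30},{"grip":0,"roll":0,"x":0,"y":0,"z":-30},{"grip":0,"roll":0,"x":0,"y":0,"z":-20},{"grip":0,"roll":0,"x":0,"y":0,"z":0},{"grip":0,"roll":0,"x":0,"y":0,"z":0}]'

```text
clock: 12.73
tcp_pos: [0.5397, -0.0944, 0.1836]
orientation: [0.002, 0.114, 0.993, -0.0]
wrist_force: [-0.5, -0.3, -0.6]
finger_gap: 0.0857
grip_force: 0.0
```

```bash
python3 s.py
python3 - <<'E'
from h import *
st=env.get_state(); cv2.imwrite("pics/w4.png",env.read_camera("wrist")[:,:,::-1])
b=[.501,-.198,.116]; print(proj("wrist",b,st),toolvec(st,b)*1000)
E
```

```text
t 12.7333 tcp [ 0.5397 -0.0944  0.1836] yaw 166.89 T [-0.016  0.004 -0.013] F [-0.5 -0.3 -0.6] gap 0.0857 gf 0.0 q6 -0.091 tau6 0.001
[ 99.97669521 180.54745645] [  14.3553639  -109.67066888   67.58599526]
```

View pics/w4.png

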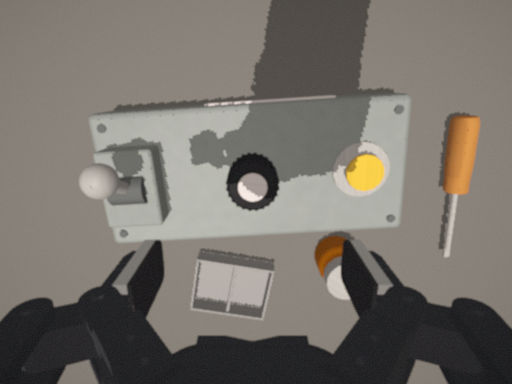

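>>> servo_tool --increments '[{"grip":1,"roll":-5.7,"x":0,"y":0,"z":0},{"grip":1,"roll":0,"x":17,"y":-27,"z":0},{"grip":1,"roll":0,"x":18,"y":-27,"z":0},{"grip":1,"roll":0,"x":17,"y":-27,"z":0},{"grip":1,"roll":0,"x":17,"y":-27,"z":0}]' --grip_force 30

```text
clock: 13.2
tcp_pos: [0.4544, -0.1922, 0.1802]
orientation: [-0.002, 0.064, 0.998, 0.001]
wrist_force: [0.6, -0.9, -0.2]
finger_gap: 0.0254
grip_force: 0.0
```

>>> servo_tool --increments '[{"grip":1,"roll":0,"x":0,"y":0,"z":0},{"grip":1,"roll":0,"x":0,"y":0,"z":26},{"grip":1,"roll":0,"x":0,"y":0,"z":26},{"grip":1,"roll":0,"x":0,"y":0,"z":25},{"grip":1,"roll":0,"x":0,"y":0,"z":0}]'

```text
clock: 13.62
tcp_pos: [0.4523, -0.1897, 0.0995]
orientation: [-0.005, 0.065, 0.998, 0.003]
wrist_force: [-0.9, 0.5, -1.5]
finger_gap: -0.0005
grip_force: 0.0
```

>>> servo_tool --increments '[{"grip":1,"roll":0,"x":0,"y":0,"z":0},{"grip":1,"roll":0,"x":0,"y":0,"z":0}]'

```text
clock: 13.78
tcp_pos: [0.4565, -0.1921, 0.1056]
orientation: [-0.0, 0.064, 0.998, 0.0]
wrist_force: [-0.2, 0.6, -0.9]
finger_gap: -0.0003
grip_force: 0.0
```

```bash
python3 s.py
python3 - <<'E'
from h import *
st=env.get_state(); cv2.imwrite("pics/w5.png",env.read_camera("wrist")[:,:,::-1])
print(toolvec(st,[.5005,-.1985,.116])*1000, toolvec(st,[.525,-.2015,.116])*1000)
E
```

```text
t 13.7833 tcp [ 0.4565 -0.1921  0.1056] yaw 172.61 T [ 0.038 -0.002 -0.033] F [-0.2  0.6 -0.9] gap -0.0003 gf 0.0 q6 -0.432 tau6 0.002
[-44.45301577  -0.68058921 -10.45847859] [-69.13536503  -0.5030845  -10.46976055]
```

View pics/w5.png

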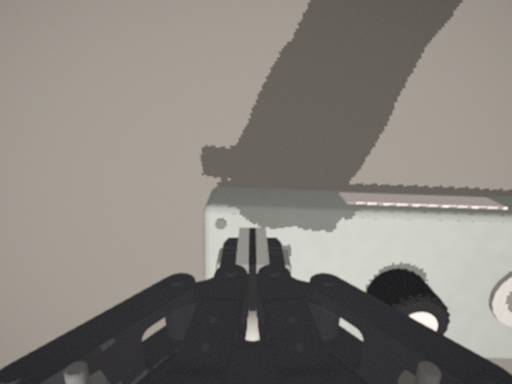

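>>> servo_tool --increments '[{"grip":1,"roll":0,"x":-8,"y":0,"z":0},{"grip":1,"roll":0,"x":-8,"y":0,"z":0},{"grip":1,"roll":0,"x":-8,"y":0,"z":0},{"grip":1,"roll":0,"x":-8,"y":0,"z":0},{"grip":1,"roll":0,"x":-8,"y":0,"z":0}]'

```text
clock: 14.25
tcp_pos: [0.4969, -0.1976, 0.1056]
orientation: [0.0, 0.065, 0.998, -0.0]
wrist_force: [-1.8, -0.2, 1.4]
finger_gap: 0.0001
grip_force: 1.0
```

>>> servo_tool --increments '[{"grip":1,"roll":0,"x":-8,"y":0,"z":0},{"grip":1,"roll":0,"x":-8,"y":0,"z":0},{"grip":1,"roll":0,"x":-6,"y":0,"z":0},{"grip":1,"roll":0,"x":-5,"y":0,"z":0},{"grip":1,"roll":0,"x":0,"y":0,"z":0}]'

```text
clock: 14.67
tcp_pos: [0.5229, -0.2008, 0.1047]
orientation: [-0.001, 0.065, 0.998, 0.0]
wrist_force: [-1.6, 0.1, -1.1]
finger_gap: 0.0001
grip_force: 0.7
```

```bash
python3 m.py 4; python3 s.py
```

```text
Tz [ 0.02  -0.032 -0.064  0.05 ] mean -0.006 tau6 0.004
t 14.8667 tcp [ 0.5229 -0.2008  0.1052] yaw 172.59 T [0.09  0.143 0.05 ] F [-0.9 -0.6 -1. ] gap 0.0 gf 0.4 q6 -0.381 tau6 0.001
```

>>> servo_tool --increments '[{"grip":1,"roll":0,"x":-2,"y":0,"z":0},{"grip":1,"roll":0,"x":-1,"y":0,"z":0},{"grip":1,"roll":0,"x":0,"y":0,"z":0},{"grip":1,"roll":0,"x":0,"y":0,"z":0}]'

```text
clock: 15.2
tcp_pos: [0.5232, -0.2008, 0.1051]
orientation: [-0.002, 0.065, 0.998, 0.0]
wrist_force: [-8.0, 0.9, 3.5]
finger_gap: 0.0
grip_force: 4.1
```

>>> servo_tool --increments '[{"grip":1,"roll":0,"x":-2,"y":0,"z":0},{"grip":1,"roll":0,"x":0,"y":0,"z":0},{"grip":1,"roll":0,"x":0,"y":0,"z":0}]'

```text
clock: 15.45
tcp_pos: [0.5234, -0.2008, 0.1049]
orientation: [-0.004, 0.065, 0.998, 0.0]
wrist_force: [-13.5, 0.9, 7.9]
finger_gap: 0.0001
grip_force: 6.7
```

>>> servo_tool --increments '[{"grip":1,"roll":0,"x":10,"y":0,"z":0},{"grip":1,"roll":0,"x":20,"y":0,"z":0},{"grip":1,"roll":0,"x":25,"y":0,"z":0},{"grip":1,"roll":0,"x":25,"y":0,"z":-30},{"grip":1,"roll":0,"x":0,"y":0,"z":-40}]'

```text
clock: 15.87
tcp_pos: [0.4411, -0.1875, 0.1718]
orientation: [-0.006, 0.065, 0.998, 0.003]
wrist_force: [1.2, 0.9, -0.8]
finger_gap: 0.0001
grip_force: 0.0
```

>>> servo_tool --increments '[{"grip":1,"roll":0,"x":0,"y":0,"z":-40},{"grip":1,"roll":0,"x":0,"y":0,"z":0},{"grip":1,"roll":0,"x":0,"y":0,"z":0},{"grip":1,"roll":0,"x":0,"y":0,"z":0}]'

```text
clock: 16.2
tcp_pos: [0.4489, -0.1915, 0.2158]
orientation: [0.001, 0.065, 0.998, -0.0]
wrist_force: [0.8, 0.2, -0.1]
finger_gap: 0.0001
grip_force: 0.0
```

```bash
python3 s.py
python3 - <<'E'
from h import *
a=cv2.imread("pics/side0.png"); b=env.read_camera("side")[:,:,::-1]
cv2.imwrite("pics/cmp.png",np.vstack([cv2.resize(i[110:260,220:440],None,fx=2,fy=2) for i in(a,b)]))
E
```

```text
t 16.2 tcp [ 0.4489 -0.1915  0.2158] yaw 172.59 T [ 0.045 -0.03   0.016] F [ 0.8  0.2 -0.1] gap 0.0001 gf 0.0 q6 -0.439 tau6 0.0
```

View pics/cmp.png

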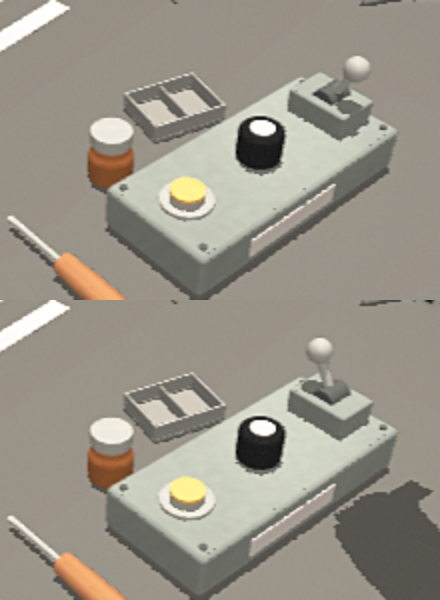

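Run:
```python
from h import *
for s in(24,20,15): 
    p=proj("side",[.525+.992*s/1000,-.2015-.129*s/1000,.072+(2500-s*s)**.5/1000]); print(s,p)
    if s==24: ok=np.hypot(*(p-[379.5,135]))<3
print(ok)
if ok: print(env.hand_in())
```

```text
24 [378.57113147 135.20585835]
20 [380.36073108 135.20277898]
15 [382.56724618 135.44194964]
True
the job is handed in; nothing more can be done
None
```

The job is handed in (no verdict was returned): the dial was turned anticlockwise to its bottom stop (about 0.28 N m there), then five clicks clockwise and released; the lever was pushed over until it met its locked-side stop, and in the final side view the jar, tray and screwdriver are where they were.

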